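Fold down the row of blue flip lids

ROBOT

A 7-joint arm with a two-finger parallel gripper is mounted at the origin on the work surface. World frame = base frame: x ahead of the robot, y to its left, z up, the work surface at z = 0. Lengths are in m, angles in rad, forces in N, time in s.
With the tool pointing down it reaches from about 0.425 to 0.875 m from the base axis. Payload 4.7 kg.
Tool frame: the origin (TCP) lies between the finger pads; the fingertips stand 14 mm ahead of it and the grasp point (between the pads) lies 5 mm behind it; z points along the fingers, y is the line along which they close (so a half turn about z gives the same grasp; the last joint's range is limited). The gripper opens to 87 mm and grips with 3 to 60 N. Pads are 19 mm wide; open, the fingers measure 117 mm over their backs; the gripper's body (75 mm by 190 mm) begins 51 mm behind the grasp point.
Start: joints at [-1.204, 0.321, -0.07, 1.45, 0.023, 1.371, -0.057], TCP at [0.225, 0.61, 0.237] pointing down, gripper open.
Joint ranges: [-2.86, 2.86], [-0.3, 2.09], [-1.38, 1.24], [0.06, 2.45], [-1.56, 4.7], [0.09, 2.05], [-2.69, 2.69]. Speed limits (rad/s): [2.57, 2.57, 3.14, 3.14, 3.14, 3.14, 3.14].

INTERFACE

Orientations are given as a rotation vector (axis times angle).
In Python, from bench import ctrl gives the robot as it stands.
- The arm moves only by the shell command python3 -m inch 'ROWS' [OPENING] [FORCE]. ROWS is JSON, a list of rows, each a list of 6 numbers: the shift along the world's x, y, z in mm, then the turn, a rotation vector about the world's x, y, z in degrees. In form: [[tx, ty, tz, rx, ry, rz], ...]. A call has 1 to 20 rows; each row is the pose to reach, as a shift and turn from the pose commanded when the call began; what a row does not reach only later rows make up. A row lasts 1/8 s, in which the tool goes at most 62.5 mm and 10.7 degrees, less where a joint would pass 70% of its speed; a pose out of reach is approached as far as the arm can. A call with a gripper value outside its range is refused whole. OPENING is the finger opening in mm, from 0 to 87, set as the call begins (- or left out, the last holds). The fingers move at their own pace and stop on an object; FORCE is the grip in N (left out, the last holds). Time passes only in rows, so rows that repeat a pose let the fingers close. It gives the time, the measured TCP pose, the force, the opening and the grip force at its end, in the units of the state.
- ctrl.get_state(): the state, without advancing time (a new reading comes with each control period).
- ctrl.get_image(name): name is "scene" or "top" or "wrist"; returns (picture, depth): 384x512x3 uint8, red, green, blue; 384x512 float32, m along the optical axis (not along the pixel's ray), 0 where there is no reading.
- ctrl.camera_params(name): a dict with "mtx" (3x3 intrinsics, pixels), "T" (4x4, takes a point from camera to world coordinates). Camera axes: x right, y down, z forward; pixel columns grow to the right and rows downward; lengths in m; the calibration is good to about 2 mm. A picture is of the moment at which its call begins: read the wrist's pose just before it. camera_params takes no time and is no camera call; for the wrist camera it gives the pose at the moment of the call.
- ctrl.close_job(): hands the job in; it is judged then, once.
The state is a dict: "time": time; "joint_positions": joint angles; "qd": joint speeds; "joint_torque": joint torques, N m; "position": TCP position; "tool_rot": TCP orientation; "ft_force": force on the tool from outside, world axes, zero at the start; "torque": the same for the moment, N m; "grip_width": opening from 0.0 (shut) to 1.0 (fully open); "grip_force": force on a finger pad.
Only numpy, scipy, OpenCV 4.12 (cv2) and the standard library are available. Lean on these libraries where they do the work, as an engineer would, in place of code of your own. Each camera call takes 0.05 s, during which the arm holds its last target. There are 200 camera calls.

TASK

Run the fingertips lightly along the case with the blue flip lids, starting at its red end, so that the four lids fold down one after another until they lie shut. Only stroke the lids: do not lift, drag or press hard on the case. Leave the yellow-lidded case open and everything else where it is, and finish with the fingers clear.

Things in the scene. Friction and masses are not known exactly. Their poses are not given: they have to be found in the camera images.
- blue: loose grey sample case with four blue flip lids in a row and a red cap on one end; the one to close. 46 mm wide (its x), 176 mm long (its y), body 36 mm high, about 0.8 kg; slides if dragged hard. Origin: centre of its underside, z up; the red end is its -y end. Lids 1 to 4 count from the red end, their hinges (along x) at y = -82, -40, +2, +44 mm, z = 38 mm
- blue_red_end (a point): point on the blue case's centre line over lid 1's hinge, at the red end (y = -82 mm), 40 mm above the underside: the level of the shut lids' upper faces. A finger moving from here to the plain end at that level meets the back of each open lid and folds it down ahead and beneath it; the other way it would push lids open
- blue_plain_end (a point): point on the blue case's centre line at the same level (40 mm above the underside), at the end without the red cap (y = +82 mm), 2 mm past the free edge of lid 4 when shut
- blue_lid1 (a joint): hinge angle of lid 1 of the blue case: 0 shut and level, up to 1.6 rad open. The lid is a plate 40 mm wide, 36 mm long, 4 mm thick, hinged at its edge nearer the red end; open, its free edge stands up to 76 mm above the bench. Stiff hinge, stays where it is left (about 0.15 N at the free edge moves it, more nearer the hinge)
- blue_lid2 (a joint): hinge angle of lid 2 of the blue case: 0 shut and level, up to 1.6 rad open. The lid is a plate 40 mm wide, 36 mm long, 4 mm thick, hinged at its edge nearer the red end; open, its free edge stands up to 76 mm above the bench. Stiff hinge, stays where it is left (about 0.15 N at the free edge moves it, more nearer the hinge)
- blue_lid3 (a joint): hinge angle of lid 3 of the blue case: 0 shut and level, up to 1.6 rad open. The lid is a plate 40 mm wide, 36 mm long, 4 mm thick, hinged at its edge nearer the red end; open, its free edge stands up to 76 mm above the bench. Stiff hinge, stays where it is left (about 0.15 N at the free edge moves it, more nearer the hinge)
- blue_lid4 (a joint): hinge angle of lid 4 of the blue case: 0 shut and level, up to 1.6 rad open. The lid is a plate 40 mm wide, 36 mm long, 4 mm thick, hinged at its edge nearer the red end; open, its free edge stands up to 76 mm above the bench. Stiff hinge, stays where it is left (about 0.15 N at the free edge moves it, more nearer the hinge)
- yellow: loose grey sample case with four yellow flip lids in a row and a red cap on one end; to be left as it is, lids open. 46 mm wide (its x), 176 mm long (its y), body 36 mm high, about 0.8 kg; slides if dragged hard. Origin: centre of its underside, z up; the red end is its -y end. Lids 1 to 4 count from the red end, their hinges (along x) at y = -82, -40, +2, +44 mm, z = 38 mm
- yellow_red_end (a point): point on the yellow case's centre line over lid 1's hinge, at the red end (y = -82 mm), 40 mm above the underside: the level of the shut lids' upper faces. A finger moving from here to the plain end at that level meets the back of each open lid and folds it down ahead and beneath it; the other way it would push lids open
- yellow_plain_end (a point): point on the yellow case's centre line at the same level (40 mm above the underside), at the end without the red cap (y = +82 mm), 2 mm past the free edge of lid 4 when shut
- yellow_lid1 (a joint): hinge angle of lid 1 of the yellow case: 0 shut and level, up to 1.6 rad open. The lid is a plate 40 mm wide, 36 mm long, 4 mm thick, hinged at its edge nearer the red end; open, its free edge stands up to 76 mm above the bench. Stiff hinge, stays where it is left (about 0.15 N at the free edge moves it, more nearer the hinge)
- yellow_lid2 (a joint): hinge angle of lid 2 of the yellow case: 0 shut and level, up to 1.6 rad open. The lid is a plate 40 mm wide, 36 mm long, 4 mm thick, hinged at its edge nearer the red end; open, its free edge stands up to 76 mm above the bench. Stiff hinge, stays where it is left (about 0.15 N at the free edge moves it, more nearer the hinge)
- yellow_lid3 (a joint): hinge angle of lid 3 of the yellow case: 0 shut and level, up to 1.6 rad open. The lid is a plate 40 mm wide, 36 mm long, 4 mm thick, hinged at its edge nearer the red end; open, its free edge stands up to 76 mm above the bench. Stiff hinge, stays where it is left (about 0.15 N at the free edge moves it, more nearer the hinge)
- yellow_lid4 (a joint): hinge angle of lid 4 of the yellow case: 0 shut and level, up to 1.6 rad open. The lid is a plate 40 mm wide, 36 mm long, 4 mm thick, hinged at its edge nearer the red end; open, its free edge stands up to 76 mm above the bench. Stiff hinge, stays where it is left (about 0.15 N at the free edge moves it, more nearer the hinge)
- bottle: small loose white reagent bottle with a blue cap, 42 mm across, 90 mm high, between the two cases on the robot's side; origin at the centre of its underside
- tipbox: fixed blue pipette-tip box, 85 by 90 mm, 56 mm high, between the cases on the far side; origin at the centre of its underside
- pipette: loose black and green pipette lying flat beyond the cases, 225 mm long along its y (from y = -135 to +90 mm), 28 mm high; origin on the bench under it
There are look-alikes about, which are no part of the job. Leave any brown look-alike of the yellow alone.

How it is judged:
On the way, in this order (a step that is already met when the one before it is completed fails the run):
1. blue lid 1, counted from the red end, is shut (value of joint blue_lid1 below 0.17 rad), for 0.05 s.
2. blue lid 2, counted from the red end, is shut (value of joint blue_lid2 below 0.17 rad), for 0.05 s.
3. blue lid 3, counted from the red end, is shut (value of joint blue_lid3 below 0.17 rad), for 0.05 s.
4. blue lid 4, counted from the red end, is shut (value of joint blue_lid4 below 0.17 rad), for 0.05 s.
At the end, for the whole second after the job is handed in: All four blue lids are within 0.17 rad (10 degrees) of level; the blue case stands flat and still, within 30 mm of where it began; all yellow lids stand open (above 0.55 rad); the yellow case, bottle and pipette are within 20 mm of where they began (value of joint each of blue_lid1, blue_lid2, blue_lid3, blue_lid4 below 0.17 rad and value of joint each of yellow_lid1, yellow_lid2, yellow_lid3, yellow_lid4 above 0.55 rad and linear speed of blue below 0.01 m/s and distance of blue from where it was at the start of the episode below 0.03 m and angle between blue's own z axis and vertical below 0.05 rad and distance of each of yellow, bottle, pipette from where it was at the start of the episode below 0.02 m); the robot touches nothing.
It fails at once if the blue case is lifted, tipped or dragged (raised 10 mm, tilted 0.15 rad or moved 30 mm) (height (world z) of blue above 0.01 m or angle between blue's own z axis and vertical above 0.15 rad or distance of blue from where it was at the start of the episode above 0.03 m).
It fails at once if the fingers press on the blue case or its lids with more than 30 N (contact force between the fingers and blue above 30 N).
It fails at once if a yellow lid is folded down (below 0.55 rad) (value of joint any of yellow_lid1, yellow_lid2, yellow_lid3, yellow_lid4 below 0.55 rad).
It fails at once if the yellow case, the bottle or the pipette is moved by 20 mm (distance of any of yellow, bottle, pipette from where it was at the start of the episode above 0.02 m).
It fails at once if the tip box is struck with more than 15 N (contact force between any of the fingers, the arm and tipbox above 15 N).
It also fails if it takes over 35 s, if anything falls off the work surface, if the arm or the gripper's body presses on something with over 40 N, if the wrist force passes 120 N, or if a joint passes its speed limit or range.

## Working session

There is one attempt and no reset: what is moved stays moved. The work goes in short steps, Python scripts to look and compute and a shell command to move; the robot and the scene stay as the last step left them, time stands still between calls to the robot, and variables do not carry over. Pictures are saved under pics/ and viewed, at most 10 in all, crops included, and the job is handed in when it is done.

```bash
mkdir -p pics
cat > h.py <<'E'
import numpy as np, cv2
from bench import ctrl
def snap(n,f):
    im,d=ctrl.get_image(n); p=ctrl.camera_params(n)
    np.savez('pics/'+f+'.npz',im=im,d=d,K=p['mtx'],T=p['T'])
    cv2.imwrite('pics/'+f+'.png',im[...,::-1]); return im,d
def pts(f):
    z=np.load('pics/'+f+'.npz'); d=z['d'];v,u=np.indices(d.shape)
    c=np.stack([u,v,np.ones_like(u)],-1)@np.linalg.inv(z['K']).T*d[...,None]
    return z['im'],d,c@z['T'][:3,:3].T+z['T'][:3,3]
E
python3 - <<'E'
from h import *
snap('top','top1'); snap('scene','sc1')
s=ctrl.get_state(); print(s['time'],s['position'],s['tool_rot'],s['ft_force'])
E
```

```text
0.1 [0.2244728  0.60951932 0.23556529] [-5.51208358e-01 -3.09261925e+00  2.67859772e-03] [-0.16618313 -0.11048902  0.45726242]
```

View pics/top1.png

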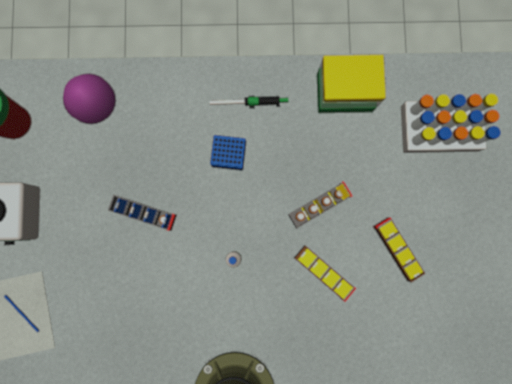

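View pics/sc1.png

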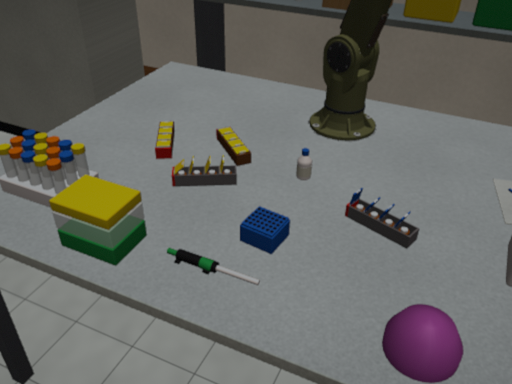

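The top view shows one blue-lidded case, centred at about (142,213), with its red cap at (174,222). The open yellow-lidded case is at (320,204), with shut yellow look-alikes at (325,273) and (399,249). The bottle is at (233,259) and the tip box at (228,152). I'll enlarge the blue case and measure it.

Run:
```python
from h import *
im,d,P=pts('top1')
cv2.imwrite('pics/c1.png',cv2.resize(im[185:245,95:195,::-1],(800,480),interpolation=cv2.INTER_CUBIC))
for u,v in [(142,213),(174,222),(112,204),(233,259),(228,152),(320,204),(233,375),(60,250),(250,100)]: print(u,v,P[v,u].round(3))
# tops of case body
sub=P[190:240,100:185]; 
m=(sub[...,2]>.02)&(sub[...,2]<.09)
q=sub[m]; r=cv2.minAreaRect((q[:,:2]*1000).astype(np.float32)); print(r,cv2.boxPoints(r),m.sum(),np.percentile(q[:,2],[5,25,50,75,95]))
I=im[190:240,100:185].astype(int); red=m&(I[...,0]>1.6*I[...,2])&(I[...,0]>1.6*I[...,1])&(I[...,0]>80)
print('red',np.median(sub[red],0),red.sum())
print(ctrl.camera_params('top')['T'].round(3),ctrl.camera_params('top')['mtx'])
```

```text
142 213 [0.491 0.242 0.029]
174 222 [0.465 0.159 0.005]
112 204 [0.517 0.325 0.027]
233 259 [ 0.365 -0.009  0.091]
228 152 [0.65  0.003 0.06 ]
320 204 [ 0.506 -0.246  0.039]
233 375 [ 0.067 -0.004  0.061]
60 250 [ 0.393  0.479 -0.006]
250 100 [ 0.804 -0.059  0.03 ]
((492.99072265625, 243.90306091308594), (179.14479064941406, 46.96210479736328), 71.15782165527344) [[441.83945 166.71419]
 [486.2849  151.5472 ]
 [544.14197 321.09192]
 [499.69653 336.2589 ]] 959 [0.02574263 0.03550277 0.04380204 0.0607384  0.07218374]
red [0.46691014 0.16205267 0.03595841] 64
[[-0.019 -0.995  0.099  0.431]
 [-1.     0.018 -0.013 -0.071]
 [ 0.011 -0.1   -0.995  1.207]
 [ 0.     0.     0.     1.   ]] [[428.18739196   0.         261.41703694]
 [  0.         428.18739196 189.60621989]
 [  0.           0.           1.        ]]
```

View pics/c1.png

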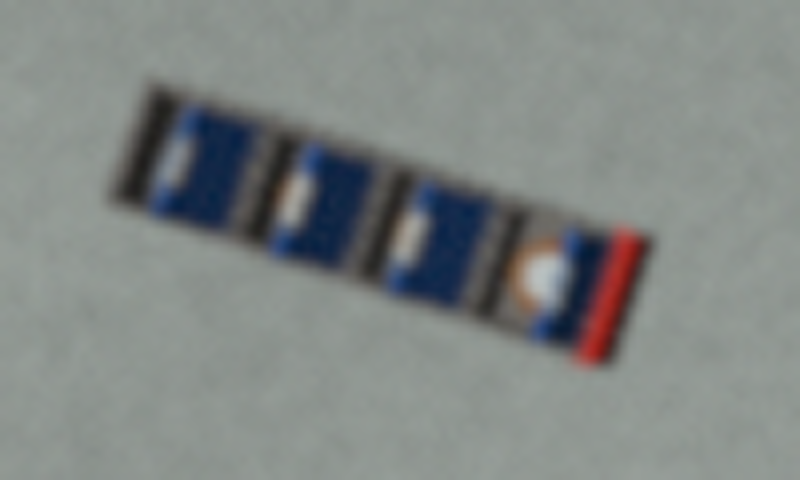

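The crop confirms the blue-lidded case: four open lids, with the red cap at the right (crop 610,295). The rectangle fit is 179 × 47 mm, which matches the stated size. It puts the centre at about (0.493, 0.244) and the axis toward the plain end at (0.323, 0.946). Tool y is already within 1.5° of that axis. I'll close the fingers, move over the case and take a wrist look.

```bash
python3 -m inch '[[15,-20,0,0,0,0],[45,-60,0,0,0,0],[80,-110,0,0,0,0],[115,-160,0,0,0,0],[150,-210,0,0,0,0],[185,-260,10,0,0,0],[220,-305,20,0,0,0],[245,-340,30,0,0,0],[262,-360,30,0,0,0],[268,-366,30,0,0,0],[268,-366,30,0,0,0],[268,-366,30,0,0,0]]' 0 10
python3 - <<'E'
from h import *
snap('wrist','w1'); im,d,P=pts('w1')
m=(P[...,2]>.02)&(P[...,2]<.09)&(abs(P[...,0]-.493)<.13)&(abs(P[...,1]-.244)<.15)
q=P[m]; r=cv2.minAreaRect((q[:,:2]*1000).astype(np.float32)); print(r,cv2.boxPoints(r),m.sum())
b=(abs(P[...,2])<.015)&(d>0); print('bench',np.median(P[b],0))
s=ctrl.get_state(); print(s['time'],s['position'],s['tool_rot'])
E
```

```text
time: 1.6
position: [0.4916, 0.2452, 0.2663]
tool_rot: [-0.548, -3.093, -0.0]
ft_force: [-0.1, 0.2, -0.3]
grip_width: 0.006
grip_force: 0.0
((493.1064147949219, 246.05274963378906), (177.60289001464844, 47.451595306396484), 70.68875122070312) [[441.3489  170.09375]
 [486.1307  154.40152]
 [544.8639  322.01175]
 [500.08212 337.70398]] 3499
bench [0.4234203  0.25265271 0.0004674 ]
1.65 [0.4916162  0.2452841  0.26635647] [-5.47304189e-01 -3.09288346e+00 -2.11078404e-04]
```

View pics/w1.png

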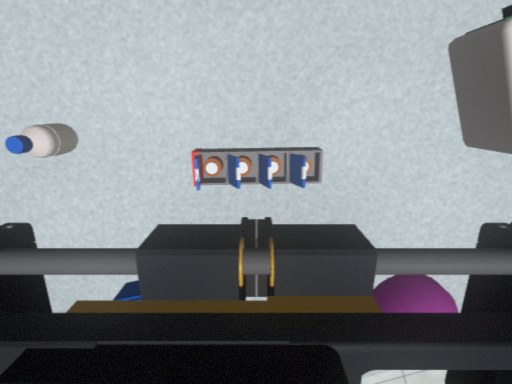

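The wrist view shows the case centre at (0.493, 0.2455) and the axis at 19.3°, agreeing with the first fit. All four lids stand open, and the red cap is on the left at (196,167). I'll go to 120 mm on the red side of centre, clear of the cap, and lower the fingertips to about 45 mm.

```bash
python3 -m inch '[[-10,-30,0,0,0,0],[-23,-68,0,0,0,0],[-34,-101,-10,0,0,0],[-38,-113,-30,0,0,0],[-38,-113,-70,0,0,0],[-38,-113,-120,0,0,0],[-38,-113,-165,0,0,0],[-38,-113,-195,0,0,0],[-38,-113,-207,0,0,0],[-38,-113,-207,0,0,0],[-38,-113,-207,0,0,0]]'
python3 -c "
from h import *
snap('wrist','w2')"
```

```text
time: 3.02
position: [0.4557, 0.1316, 0.061]
tool_rot: [0.55, 3.091, 0.002]
ft_force: [-0.8, -0.3, -0.2]
grip_width: 0.007
grip_force: 0.0
```

View pics/w2.png

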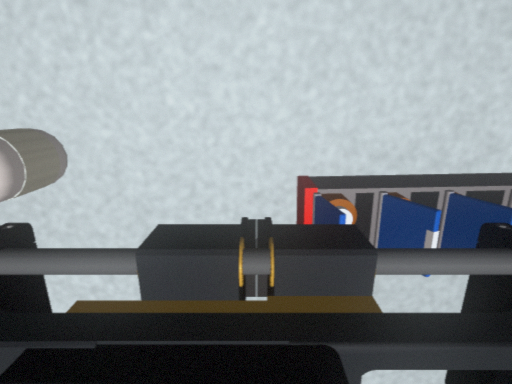

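The fingers are down short of the red cap, at image (305,200), with the tips at about 47 mm. I'll lower them to about 43.5 mm and begin a slow stroke over lid 1.

```bash
python3 -m inch '[[0,0,-3,0,0,0],[1,4,-3,0,0,0],[3,9,-3,0,0,0],[5,14,-3,0,0,0],[6,19,-3,0,0,0],[8,24,-3,0,0,0],[10,28,-3,0,0,0],[11,33,-3,0,0,0],[13,38,-3,0,0,0],[14,43,-3,0,0,0],[16,47,-3,0,0,0],[18,52,-3,0,0,0],[19,57,-3,0,0,0],[19,57,-3,0,0,0],[19,57,-3,0,0,0]]'
python3 -c "
from h import *
snap('wrist','w3')"
```

```text
time: 4.95
position: [0.4736, 0.1878, 0.0565]
tool_rot: [-0.551, -3.093, 0.0]
ft_force: [-0.9, 0.3, 0.5]
grip_width: 0.007
grip_force: 0.0
```

View pics/w3.png

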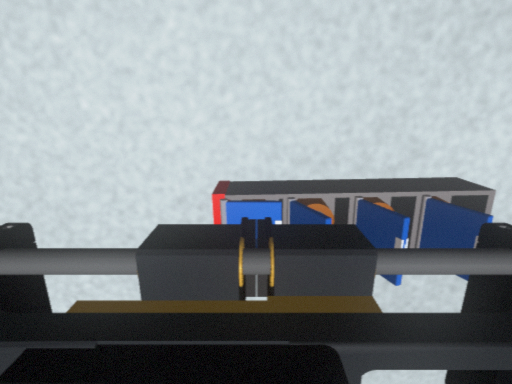

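Lid 1 lies down under the fingers (image 255,210), the case hasn't moved, and the force is about 1 N. I'll continue over lids 2 and 3.

```bash
python3 -m inch '[[2,5,0,0,0,0],[3,10,0,0,0,0],[5,15,0,0,0,0],[7,20,0,0,0,0],[8,25,0,0,0,0],[10,30,0,0,0,0],[12,35,0,0,0,0],[13,40,0,0,0,0],[15,45,0,0,0,0],[17,50,0,0,0,0],[18,55,0,0,0,0],[20,60,0,0,0,0],[22,65,0,0,0,0],[24,70,0,0,0,0],[25,75,0,0,0,0],[25,75,0,0,0,0]]'
python3 -c "
from h import *
snap('wrist','w4')"
```

```text
time: 7.0
position: [0.4986, 0.2637, 0.0566]
tool_rot: [0.55, 3.093, 0.001]
ft_force: [0.0, 0.6, 0.6]
grip_width: 0.005
grip_force: 0.0
```

View pics/w4.png

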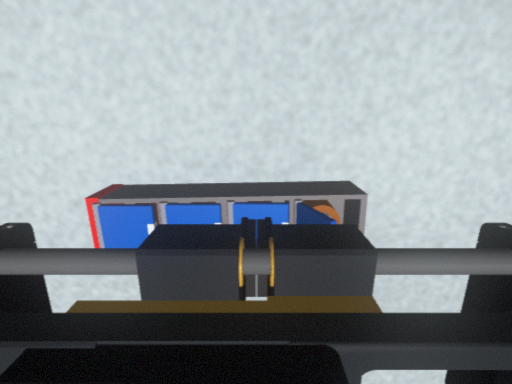

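Lids 1–3 are down (image 128/193/258, 220), and lid 4 is still open at (315,215). Next is lid 4, then past its free edge.

```bash
python3 -m inch '[[2,5,0,0,0,0],[3,10,0,0,0,0],[5,15,0,0,0,0],[7,20,0,0,0,0],[8,25,0,0,0,0],[10,30,0,0,0,0],[12,35,0,0,0,0],[13,40,0,0,0,0],[15,45,0,0,0,0],[17,50,0,0,0,0],[18,55,0,0,0,0],[20,60,0,0,0,0],[21,62,0,0,0,0],[21,62,0,0,0,0]]'
python3 -m inch '[[0,0,5,0,0,0],[0,0,20,0,0,0],[0,0,50,0,0,0],[0,0,90,0,0,0],[0,0,130,0,0,0],[0,0,160,0,0,0],[0,0,170,0,0,0],[0,0,170,0,0,0],[0,0,170,0,0,0]]'
python3 - <<'E'
from h import *
snap('wrist','w5'); im,d,P=pts('w5')
m=(P[...,2]>.02)&(P[...,2]<.09)&(abs(P[...,0]-.493)<.13)&(abs(P[...,1]-.244)<.15)
q=P[m]; print(cv2.minAreaRect((q[:,:2]*1000).astype(np.float32)),m.sum(),np.percentile(q[:,2],[50,90,98,100]))
a=np.array([.327,.945])
y=(q[:,:2]-[.493,.2455])@a
for h in(-82,-40,2,44):
    k=(y>(h+26)/1e3)&(y<(h+36)/1e3); print(h,np.percentile(q[k,2],[50,95]))
E
```

```text
time: 8.8
position: [0.5196, 0.3251, 0.0565]
tool_rot: [0.551, 3.093, -0.0]
ft_force: [-0.4, 0.3, 0.2]
grip_width: 0.005
grip_force: 0.0
time: 9.93
position: [0.5189, 0.3245, 0.225]
tool_rot: [-0.551, -3.091, 0.003]
ft_force: [-0.4, -0.1, 0.1]
grip_width: 0.007
grip_force: 0.0
((492.56976318359375, 245.84710693359375), (177.8559112548828, 47.420494079589844), 70.8760986328125) 5352 [0.04089845 0.04232145 0.04306891 0.04422635]
-82 [0.04182958 0.04318708]
-40 [0.04180623 0.04314088]
2 [0.04171724 0.04304087]
44 [0.04193008 0.04313261]
```

View pics/w5.png

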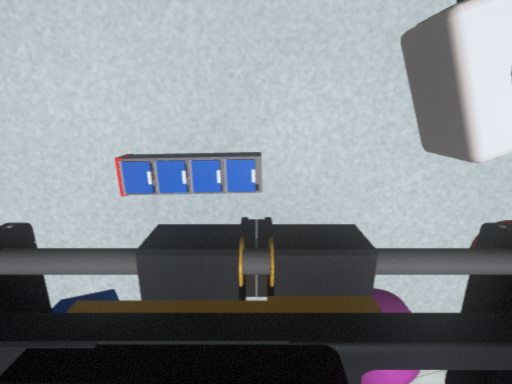

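All four lids are flat, with their upper faces at about 42 mm. The case is within 1 mm of where it started, and the fingers are clear.

```bash
python3 -c "
from bench import ctrl
print(ctrl.close_job())"
```

```text
the job is handed in; nothing more can be done
None
```

I stroked the four blue lids shut in order from the red end: the last camera check showed them lying flat, the blue case within 1 mm of where it began and the fingers clear. I handed the job in at about 10 s; no verdict was returned.

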